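# Turn the square coaster cork side up against the sloping fence

## Task

The cork back of the square coaster is damp. Turn the coaster over by pushing it along the bench and up the sloping cedar fence until it leans there, then lift its raised edge up and back over, towards the side it came from, so that it lies flat on the bench in front of the fence with its cork side up to dry. Leave the round coaster and the egg cup where they are.

Things in the scene. Friction and masses are not known exactly. Their poses are not given: they have to be found in the camera images.
- square_coaster: The part to turn: square ceramic coaster 110 x 110 x 12 mm, 260 g, cork below, ceramic above at the start; flat on the bench before the left or right half of the fence, an edge within 10 degrees of the foot line, 5 to 30 mm short of it. Origin: centre of the cork face; z out of the ceramic face, x and y along its edges. Friction 0.6; pushed up, it stays leaning; past upright it falls over by itself.
- fence: Fixed cedar fence 360 mm wide, its smooth face rising at 40 degrees away from the coasters, top edge 45 mm up and 54 mm beyond the foot; open behind (from 62 mm). Origin: middle of the foot line, on the bench; x level, uphill; y along the foot, z up. Pushed fully up, the coaster's low edge is on the foot line and its high edge overhangs the fence, 71 mm up and 84 mm beyond the foot.
- round_coaster: Bystander: round coaster of the same ceramic and cork, 100 mm across, 12 mm thick, before the other half of the fence, its centre about 180 mm from the square one's. Origin: centre of its underside, z up.
- egg_cup: Bystander: white ceramic egg cup, 50 mm across, 62 mm tall, at one end of the coasters' row, 165 mm or more from a coaster's centre (a sealed jar 72 mm across, 110 mm tall, is at the other end; a flat hoof pick lies behind the fence). Origin: centre of its underside, z up.
There are look-alikes about, which are no part of the job. Leave any black, pink or purple look-alike of the square_coaster alone.

How it is judged:
By the outcome, as a careful person would: the job done as asked, in the order asked, and still so for the second after the job is handed in, with the robot touching nothing.
It also fails if it takes over 48 s, if anything falls off the work surface, if the arm or the gripper's body presses on something with over 40 N, if the wrist force passes 120 N, or if a joint passes its speed limit or range.

## Robot

A 6-joint arm with a two-finger parallel gripper is mounted at the origin on the work surface. World frame = base frame: x ahead of the robot, y to its left, z up, the work surface at z = 0. Lengths are in m, angles in rad, forces in N, time in s.
With the tool pointing down it reaches from about 0.375 to 0.9 m from the base axis. Payload 3.1 kg.
Tool frame: the origin (TCP) lies between the finger pads; the fingertips stand 14 mm ahead of it and the grasp point (between the pads) lies 5 mm behind it (robot.finger_overhang is the distance from the TCP to the fingertips, in m); z points along the fingers, y is the line along which they close (so a half turn about z gives the same grasp; the last joint's range is limited). The gripper opens to 87 mm and grips with 3 to 60 N. Pads are 19 mm wide; open, the fingers measure 117 mm over their backs; the gripper's body (75 mm by 190 mm) begins 51 mm behind the grasp point.
Start: joints at [-1.29, 0.527, 1.433, -0, 1.181, -0.178], TCP at [0.277, -0.56, 0.237] pointing down, gripper open.
Joint ranges: [-3.08, 3.08], [-0.75, 2.2], [0.22, 2.44], [-1.43, 4.57], [0, 2.65], [-2.85, 2.85]. Speed limits (rad/s): [2.79, 2.79, 3.14, 3.14, 3.14, 3.14].

## Interface

Orientations are given as a unit quaternion [x, y, z, w].
In Python, from rig import monitor, cams, workorder, robot gives the robot as it stands.
- The arm moves only by the tool send_rows, never from a script. Its argument "moves" is one flat list of numbers, 7 for each row, row after row: the opening, from 0 (shut) to 1 (fully open), then the shift along the world's x, y, z in cm, then the turn, a rotation vector about the world's x, y, z in rad. A call has 1 to 5 rows; each row is the pose to reach, as a shift and turn from the pose commanded when the call began; what a row does not reach only later rows make up. A row lasts 1/12 s, in which the tool goes at most 41.7 mm and 7.16 degrees, less where a joint would pass 70% of its speed; a pose out of reach is approached as far as the arm can. A call with a gripper value outside its range is refused whole. The fingers move at their own pace and stop on an object; "grip_force" is the grip in N (left out, the last holds). Time passes only in rows, so rows that repeat a pose let the fingers close. It gives the time, the measured TCP pose, the force, the opening and the grip force at its end, in the units of the state.
- monitor.get_obs(): the state, without advancing time (a new reading comes with each control period).
- cams.camera(name): name is "side" or "top" or "wrist"; returns a dict with "pixels" (420x560x3 uint8, blue, green, red), "range_z" (420x560 float32, m along the optical axis (not along the pixel's ray), 0 where there is no reading), "fovy" (degrees; the focal length in pixels is half the picture's height over the tangent of half this angle, whatever the lens; pixels are square), "cx", "cy" (the principal point, pixels), "rvec" (rotation vector, rad) and "tvec" (3), from world to camera coordinates, as OpenCV has them; the wrist camera has in their place "hand_eye" (4x4, takes a point from camera to tool coordinates, whose origin is the TCP and whose axes are the flange's). Camera axes: x right, y down, z forward; pixel columns grow to the right and rows downward; lengths in m; the calibration is good to about 2 mm. A picture is of the moment at which its call begins: read the wrist's pose just before it.
- workorder.hand_in(): hands the job in; it is judged then, once.
The state is a dict: "time": time; "q": joint angles; "joint_velocities": joint speeds; "joint_torque": joint torques, N m; "position": TCP position; "tool_rot": TCP orientation; "ft_force": force on the tool from outside, world axes, zero at the start; "moment": the same for the moment, N m; "grip_width": finger opening in m; "grip_force": force on a finger pad.
Only numpy, scipy, OpenCV 4.12 (cv2) and the standard library are available. Lean on these libraries where they do the work, as an engineer would, in place of code of your own. Each camera call takes 0.05 s, during which the arm holds its last target. There are 200 camera calls.

## Working session

There is one attempt and no reset: what is moved stays moved. The work goes in short steps, Python scripts to look and compute and a tool call to move; the robot and the scene stay as the last step left them, time stands still between calls to the robot, and variables do not carry over. Pictures are saved under pics/ and viewed, at most 10 in all, crops included, and the job is handed in when it is done.

Besides the shell and the picture viewer there is one more tool, called after ">>>" as name(argument=value, ...) on one line, values as JSON. send_rows: Moves the arm, as the interface text tells. Its arguments: {"type":"object","properties":{"moves":{"type":"array","items":{"type":"number"}},"grip_force":{"type":"number"}},"required":["moves"]}

```bash
mkdir -p pics; ls
cat > h.py <<'E'
import numpy as np, cv2
from rig import monitor, cams, workorder, robot
def K(c):
    f=210/np.tan(np.radians(c["fovy"])/2); return f
def cloud(c,T=None):
    f=K(c); v,u=np.mgrid[0:420,0:560]; z=c["range_z"]
    P=np.stack([(u-c["cx"])/f*z,(v-c["cy"])/f*z,z],-1)
    R=cv2.Rodrigues(np.array(c["rvec"],float))[0]; t=np.array(c["tvec"],float).ravel()
    return (P-t)@R
def onplane(c,uv,h):
    f=K(c); R=cv2.Rodrigues(np.array(c["rvec"],float))[0]; t=np.array(c["tvec"],float).ravel()
    uv=np.atleast_2d(uv).astype(float)
    d=np.c_[(uv[:,0]-c["cx"])/f,(uv[:,1]-c["cy"])/f,np.ones(len(uv))]@R
    o=-R.T@t
    return o+d*((h-o[2])/d[:,2])[:,None]
E
python3 - <<'E'
from h import *
o=monitor.get_obs(); print(o)
for n in ("top","side"):
    c=cams.camera(n); cv2.imwrite(f"pics/{n}0.png",c["pixels"]); np.savez(f"{n}0.npz",**c)
    print(n,c["fovy"],c["cx"],c["cy"],c["rvec"],c["tvec"],{k for k in c})
E
```

```text
pics
{'time': 0.0, 'q': array([-1.28951248e+00,  5.28475692e-01,  1.43391565e+00, -2.49570020e-05,
        1.18136562e+00, -1.78519445e-01]), 'joint_velocities': array([ 2.06194978e-04,  1.67014991e-03, -1.75174309e-04, -1.56840850e-05,
       -2.15071699e-03, -1.49823782e-03]), 'joint_torque': array([ 1.81192736e-04, -4.40041924e+01, -1.76597857e+01,  6.33521006e-02,
        5.85227937e-02, -1.65051201e-04]), 'position': array([ 0.27716825, -0.55939564,  0.23556149]), 'tool_rot': array([ 9.73687160e-01,  2.27886251e-01, -6.71028794e-05, -1.08013458e-03]), 'ft_force': array([-0.4423112 , -0.58039036,  0.24606793]), 'moment': array([ 0.06415124, -0.00714103, -0.04204247]), 'grip_force': 0.0, 'grip_width': 0.08735410347918267}
top 51.73466583268349 272.87220337999895 215.11257552686902 [ 2.14565522 -2.13222478  0.19643396] [-0.01486014  0.55379529  0.84488908] {'cx', 'cy', 'fovy', 'tvec', 'pixels', 'rvec', 'range_z'}
side 45.00288320336315 286.6152982416616 220.3301932144222 [ 0.9898339  -2.56843159  0.94122864] [0.39814809 0.2943209  1.02505826] {'cx', 'cy', 'fovy', 'tvec', 'pixels', 'rvec', 'range_z'}
```

View pics/top0.png

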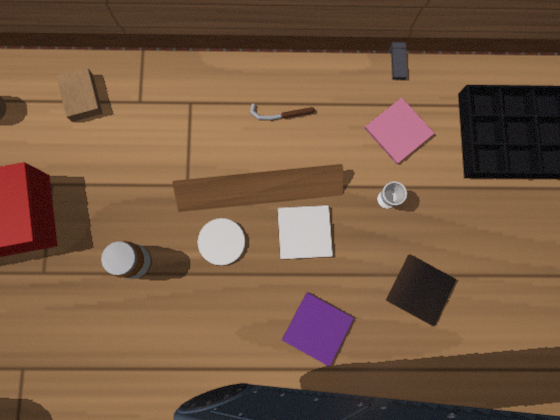

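View pics/side0.png

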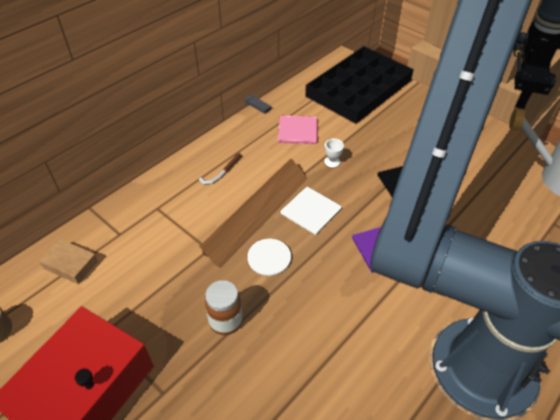

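The top view shows the white square coaster at (305,232) and the round one at (222,242). The egg cup is at (393,195), the jar at (122,258), the fence from (175,195) to (343,175), and the hoof pick at (283,113). 

Things that could be taken for the target: pink (400,130), black (421,290) and purple (318,328) squares, and the white round one (222,242). I choose the white square at (305,232).

Run:
```python
from h import *
for n in ("top","side"):
    c=dict(np.load(f"{n}0.npz")); c["cx"]=float(c["cx"]);c["cy"]=float(c["cy"]);c["fovy"]=float(c["fovy"])
    P=cloud(c); im=c["pixels"]; hsv=cv2.cvtColor(im,cv2.COLOR_BGR2HSV)
    m=((hsv[...,1]<60)&(hsv[...,2]>130)).astype(np.uint8)
    k,l,s,ce=cv2.connectedComponentsWithStats(m)
    for i in range(1,k):
        if s[i,4]<150: continue
        p=P[l==i]; p=p[np.isfinite(p).all(1)]
        print(n,ce[i].round(),s[i,4],"med",np.median(p,0).round(4))
        if s[i,4]>1000:
            cn=cv2.findContours((l==i).astype(np.uint8),0,1)[0][0]
            b=cv2.boxPoints(cv2.minAreaRect(cn)) if n=="top" else cv2.approxPolyDP(cn,8,True)[:,0]
            print(onplane(c,b,0.012).round(4).tolist())
    # fence: points by height
    if n=="top":
        for u,v in [(180,208),(340,191),(176,185),(341,167),(260,190),(260,198)]:
            print((u,v),P[v,u].round(4))
        cv2.imwrite("pics/crop.png",cv2.resize(im[140:290,150:420],None,fx=2.9,fy=2.9)[:600,:800])
        # fit fence face
        msk=np.zeros((420,560),np.uint8); cv2.fillPoly(msk,[np.array([(185,190),(335,172),(335,186),(185,203)])],1)
        p=P[msk>0]; A=np.c_[p[:,:2],np.ones(len(p))]; q=np.linalg.lstsq(A,p[:,2],rcond=None)[0]; print("fence plane",q,"slope",np.degrees(np.arctan(np.hypot(*q[:2]))), "resid",np.std(A@q-p[:,2]))
        msk=(P[...,2]>0.008)&(np.abs(A.sum()*0+P[...,2]-(P[...,0]*q[0]+P[...,1]*q[1]+q[2]))<0.004)&(hsv[...,1]>60)
        l2=cv2.connectedComponents(msk.astype(np.uint8))[1]; pp=P[l2==l2[188,260]]
        d=np.array([q[0],q[1]])/np.hypot(*q[:2]); t=np.array([-d[1],d[0]])
        s_=pp[:,:2]@t; print("d",d,"t range",np.percentile(s_,[0.5,99.5]),"u-range",np.percentile(pp[:,:2]@d,[1,99]),"z",np.percentile(pp[:,2],[1,99]),"foot u",-q[2]/np.hypot(*q[:2]))
    bench=P[300:330,170:260]; print("bench z",np.median(bench[...,2]))
```

```text
top [393. 195.] 442 med [ 0.5994 -0.2691  0.0388]
top [304. 232.] 2697 med [ 0.5241 -0.0787  0.0116]
[[0.5773, -0.0208, 0.012], [0.5843, -0.1339, 0.012], [0.4729, -0.1378, 0.012], [0.4664, -0.0269, 0.012]]
top [221. 241.] 1778 med [0.5031 0.0981 0.0119]
[[0.5244, 0.166, 0.012], [0.5708, 0.0771, 0.012], [0.4819, 0.0314, 0.012], [0.437, 0.1194, 0.012]]
top [117. 258.] 873 med [0.4597 0.2806 0.11  ]
(180, 208) [0.5748 0.1882 0.0069]
(340, 191) [ 0.6155 -0.1582  0.0056]
(176, 185) [0.6171 0.1913 0.0422]
(341, 167) [ 0.6581 -0.1545  0.0456]
(260, 190) [0.6136 0.0162 0.0173]
(260, 198) [0.5977 0.0161 0.0093]
fence plane [-2.89452635 -0.37689219  1.81682002] slope 71.08917029439145 resid 0.033069891444269445
d [-0.99162915 -0.12911863] t range [-0.02047231  0.23926927] u-range [-0.61557419 -0.61192652] z [0.02085461 0.02886736] foot u -0.6224202092461881
bench z -0.00013647292111916673
side [460.  45.] 1919 med [ 0.2634 -0.0467  0.5857]
[[0.7188, -1.3755, 0.012], [0.7808, -1.3057, 0.012], [0.5768, -0.7729, 0.012], [0.504, -0.7114, 0.012], [0.5372, -0.8248, 0.012], [0.5076, -0.8829, 0.012], [0.5625, -0.9021, 0.012]]
side [333. 152.] 397 med [ 0.6014 -0.2581  0.0422]
side [545. 152.] 159 med [ 0.1642 -0.5862  0.0859]
side [554. 177.] 368 med [ 0.115  -0.5749  0.0317]
side [311. 210.] 1602 med [ 0.522  -0.0758  0.0102]
[[0.5815, -0.1278, 0.012], [0.5734, -0.0182, 0.012], [0.464, -0.0234, 0.012], [0.4712, -0.1346, 0.012]]
side [269. 257.] 1289 med [0.5013 0.1    0.0104]
[[0.552, 0.1102, 0.012], [0.4871, 0.1505, 0.012], [0.4536, 0.0825, 0.012], [0.5157, 0.0487, 0.012]]
side [472. 269.] 418 med [0.0988 0.0636 0.3169]
side [221. 295.] 753 med [0.4581 0.2815 0.1085]
side [512. 339.] 360 med [-0.0088  0.0557  0.2064]
side [220. 325.] 244 med [0.4395 0.3091 0.0413]
bench z 0.0002670311981277037
```

View pics/crop.png

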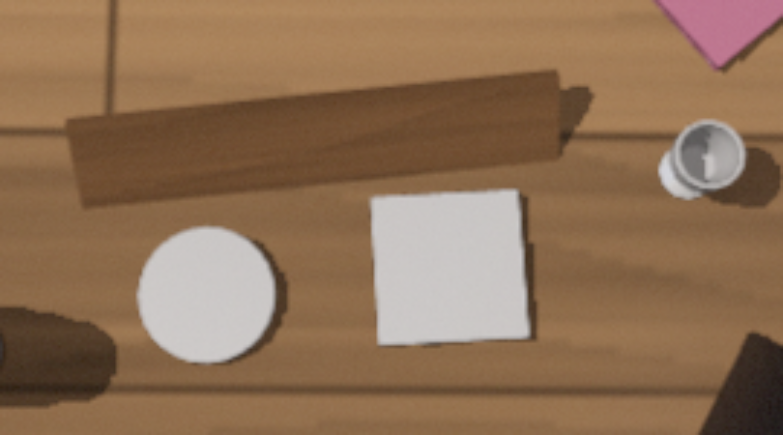

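The crop confirms the white square coaster in front of the right half of the fence. Next I fit the fence's edges more tightly.

Run:
```python
from h import *
n="top"; c=dict(np.load("top0.npz")); 
for k in("cx","cy","fovy"): c[k]=float(c[k])
P=cloud(c); p=P.reshape(-1,3)
hsv=cv2.cvtColor(c["pixels"],cv2.COLOR_BGR2HSV)
m=np.zeros((420,560),np.uint8); cv2.fillPoly(m,[np.array([(170,175),(350,158),(350,195),(170,215)])],1)
q=P[(m>0)&(P[...,2]>.006)&(P[...,2]<.043)&(hsv[...,1]>60)]
for _ in range(4):
    A=np.c_[q[:,:2],np.ones(len(q))]; w=np.linalg.lstsq(A,q[:,2],rcond=None)[0]; r=A@w-q[:,2]; q=q[abs(r)<max(.003,2*r.std())]
g=np.hypot(*w[:2]); d=w[:2]/g; t=np.array([-d[1],d[0]]); f=-w[2]/g
print("slope",np.degrees(np.arctan(g)),"d",d,"yaw",np.degrees(np.arctan2(d[1],d[0])),"foot u",f,"t",np.percentile(q[:,:2]@t,[0.5,99.5]),len(q),r.std())
for nm,pt in dict(rear=(.4697,-.082),front=(.5808,-.0774),ctr=(.525,-.08),egg=(.60,-.264),rnd=(.503,.098),c1=(.5773,-.0208),c2=(.5843,-.1339)).items():
    pt=np.array(pt); print(nm,"u",(pt@d-f).round(4),"t",(pt@t).round(4))
print(type(robot),[a for a in dir(robot) if a[0]!='_'])
```

```text
slope 39.0201620674873 d [0.99357829 0.11314672] yaw 6.496742406652336 foot u 0.5846442215996407 t [-0.22942667  0.12687407] 3758 0.0016090635810183283
rear u -0.1272 t -0.1346
front u -0.0163 t -0.1426
ctr u -0.0721 t -0.1389
egg u -0.0184 t -0.3302
rnd u -0.0738 t 0.0405
c1 u -0.0134 t -0.086
c2 u -0.0192 t -0.1992
<class 'host.Robot'> ['Unreachable', 'finger_overhang']
```

>>> send_rows(moves=[0.5, 1.06, 3.14, -1, 0, 0, -0.023, 0.5, 2.12, 6.28, -2, 0, 0, -0.046, 0.5, 3.18, 9.42, -3, 0, 0, -0.069, 0.5, 4.24, 12.56, -4, 0, 0, -0.092, 0.5, 5.3, 15.7, -5, 0, 0, -0.116])

```text
time: 0.52
position: [0.3304, -0.4013, 0.1858]
tool_rot: [0.985, 0.17, -0.0, -0.0]
ft_force: [0.4, -0.4, 0.4]
grip_width: 0.0615
grip_force: 0.0
```

>>> send_rows(moves=[0.5, 1.06, 3.14, -1, 0, 0, -0.023, 0.5, 2.12, 6.28, -2, 0, 0, -0.046, 0.5, 3.18, 9.42, -3, 0, 0, -0.069, 0.5, 4.24, 12.56, -4, 0, 0, -0.092, 0.5, 5.3, 15.7, -5, 0, 0, -0.116])

```text
time: 0.93
position: [0.3835, -0.2445, 0.1361]
tool_rot: [0.994, 0.113, -0.0, -0.0]
ft_force: [-0.0, 0.2, -0.4]
grip_width: 0.0441
grip_force: 0.0
```

>>> send_rows(moves=[0.5, 1.08, 3.16, -1, 0, 0, -0.023, 0.5, 2.16, 6.32, -2, 0, 0, -0.046, 0.5, 3.24, 9.48, -3, 0, 0, -0.069, 0.5, 4.32, 12.64, -4, 0, 0, -0.092, 0.5, 5.4, 15.8, -5, 0, 0, -0.115])

```text
time: 1.35
position: [0.4376, -0.0865, 0.086]
tool_rot: [0.998, 0.056, -0.0, -0.0]
ft_force: [0.1, 0.1, 0.8]
grip_width: 0.0436
grip_force: 0.0
```

>>> send_rows(moves=[0.5, 0, 0, 0, 0, 0, 0, 0.5, 0, 0, 0, 0, 0, 0])

```text
time: 1.52
position: [0.4371, -0.0862, 0.0859]
tool_rot: [0.998, 0.059, -0.001, -0.0]
ft_force: [0.7, -0.4, 0.5]
grip_width: 0.0435
grip_force: 0.0
```

>>> send_rows(moves=[0.5, 0, 0, -3.4, 0, 0, 0, 0.5, 0, 0, -6.75, 0, 0, 0, 0.5, 0.99, 0.11, -6.75, 0, 0, 0, 0.5, 1.99, 0.23, -6.75, 0, 0, 0, 0.5, 2.98, 0.34, -6.75, 0, 0, 0])

```text
time: 1.93
position: [0.4672, -0.0858, 0.0189]
tool_rot: [0.998, 0.055, -0.001, -0.0]
ft_force: [-1.0, -0.1, -0.6]
grip_width: 0.0434
grip_force: 0.6
```

>>> send_rows(moves=[0.5, 0.8, 0.09, 0, 0, 0, 0, 0.5, 1.6, 0.18, 0, 0, 0, 0, 0.5, 2.4, 0.27, 0, 0, 0, 0, 0.5, 3.2, 0.36, 0, 0, 0, 0, 0.5, 4.0, 0.45, 0, 0, 0, 0])

```text
time: 2.35
position: [0.5055, -0.0794, 0.0195]
tool_rot: [0.998, 0.057, -0.002, -0.001]
ft_force: [-3.6, -0.8, -0.4]
grip_width: 0.0435
grip_force: 1.7
```

Run:
```python
from h import *
c=cams.camera("side"); cv2.imwrite("pics/s1.png",cv2.resize(c["pixels"][100:310,150:430],(800,600)))
```

```text
(no output)
```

View pics/s1.png

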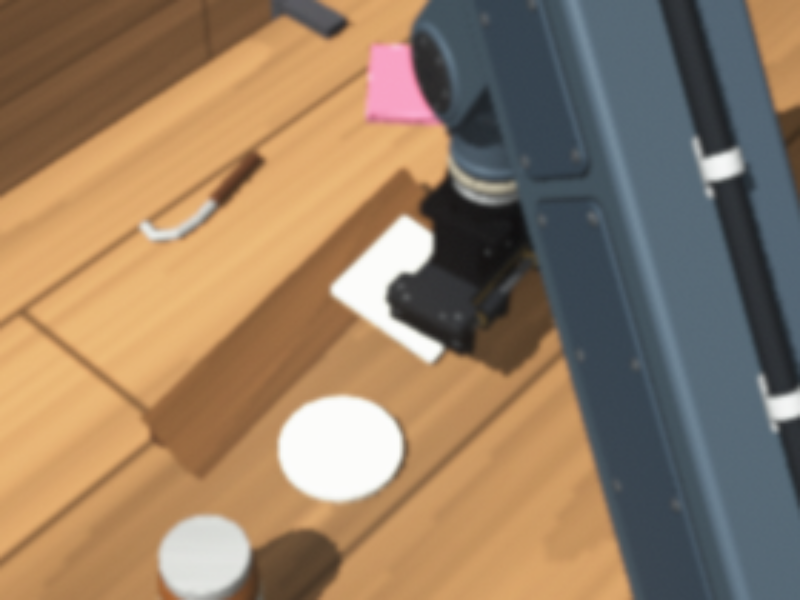

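The coaster is straight and its front edge, from (330,290) to (405,215), is now on the slope. I keep pushing.

>>> send_rows(moves=[0.5, 0.75, 0.09, -0.2, 0, 0, 0, 0.5, 1.5, 0.18, -0.25, 0, 0, 0, 0.5, 2.2, 0.25, -0.25, 0, 0, 0, 0.5, 3.0, 0.34, -0.25, 0, 0, 0, 0.5, 3.7, 0.42, -0.25, 0, 0, 0])

```text
time: 2.82
position: [0.545, -0.0759, 0.0168]
tool_rot: [0.998, 0.056, 0.0, 0.0]
ft_force: [-0.4, -1.0, -0.9]
grip_width: 0.0435
grip_force: 0.8
```

>>> send_rows(moves=[0.5, 0.6, 0.07, 0, 0, 0, 0, 0.5, 1.2, 0.14, 0, 0, 0, 0, 0.5, 1.8, 0.21, 0, 0, 0, 0, 0.5, 2.3, 0.27, 0, 0, 0, 0, 0.5, 2.7, 0.31, 0, 0, 0, 0])

```text
time: 3.23
position: [0.5718, -0.0728, 0.0165]
tool_rot: [0.998, 0.056, 0.0, 0.0]
ft_force: [-2.3, -0.5, -2.1]
grip_width: 0.0438
grip_force: 0.9
```

>>> send_rows(moves=[0.5, 0.3, 0.03, 0, 0, 0, 0, 0.5, 0.5, 0.06, 0, 0, 0, 0, 0.5, 0.7, 0.08, 0, 0, 0, 0, 0.5, 0.7, 0.08, 0, 0, 0, 0])

```text
time: 3.57
position: [0.5784, -0.072, 0.0165]
tool_rot: [0.998, 0.056, 0.0, -0.0]
ft_force: [-1.9, 0.4, -0.6]
grip_width: 0.0435
grip_force: 0.7
```

Run:
```python
from h import *
c=cams.camera("side"); cv2.imwrite("pics/s2.png",cv2.resize(c["pixels"][100:310,150:430],(800,600)))
P=cloud(c); im=c["pixels"]; hsv=cv2.cvtColor(im,cv2.COLOR_BGR2HSV)
d=np.array([.99358,.11315]);t=np.array([-d[1],d[0]])
m=(hsv[...,1]<60)&(hsv[...,2]>130)&(P[...,0]>.55)&(P[...,1]<0)&(P[...,1]>-.18)&(P[...,2]<.1)&(P[...,2]>0)
p=P[m]; u=p[:,:2]@d-.5846
A=np.c_[u,p[:,:2]@t,np.ones(len(u))]; w=np.linalg.lstsq(A,p[:,2],rcond=None)[0]
print(len(p),"slope",np.degrees(np.arctan(w[:2])),"u",np.percentile(u,[1,99]),"z",np.percentile(p[:,2],[1,99]),"t",np.percentile(p[:,:2]@t,[1,99]))
x=monitor.get_obs(); print(x["position"][:2]@d-.5846,x["ft_force"])
```

```text
543 slope [ -4.57004378 -18.4723748 ] u [-0.00508349  0.19467252] z [0.0029616  0.07794923] t [-0.16440829 -0.07875112]
-0.018070163341731837 [-1.07338839 -0.24710873 -0.96372271]
```

View pics/s2.png

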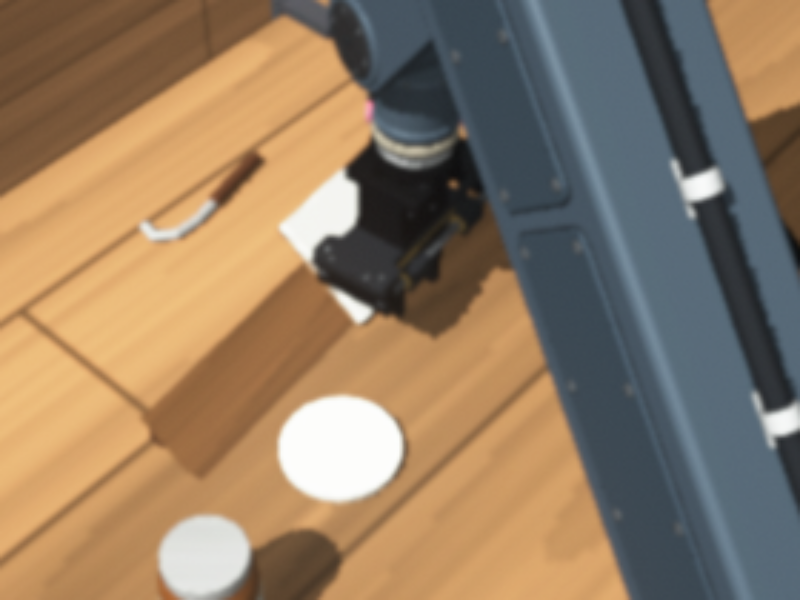

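The coaster leans on the fence, with its top edge near (280,230) in the crop. Now I back off.

>>> send_rows(moves=[0.5, -1.2, -0.14, 0, 0, 0, 0, 0.5, -3.0, -0.34, 0.3, 0, 0, 0, 0.5, -5.5, -0.6, 2, 0, 0, 0, 0.5, -8, -0.9, 5, 0, 0, 0, 0.5, -9.5, -1.1, 8.5, 0, 0, 0])

```text
time: 4.03
position: [0.48, -0.0825, 0.1011]
tool_rot: [0.998, 0.056, -0.002, -0.001]
ft_force: [0.2, 0.3, -0.5]
grip_width: 0.0436
grip_force: 0.0
```

>>> send_rows(moves=[0.5, -1, 0, 4, 0, 0, 0, 0.5, -1, 0, 8, 0, 0, 0, 0.5, -1, 0, 11, 0, 0, 0, 0.5, -1, 0, 12, 0, 0, 0])

```text
time: 4.37
position: [0.4766, -0.0844, 0.2273]
tool_rot: [0.998, 0.056, 0.006, 0.003]
ft_force: [1.1, -0.4, -0.1]
grip_width: 0.0432
grip_force: 0.0
```

```bash
cat > m.py <<'E'
from h import *
d=np.array([.99358,.11315]);t=np.array([-d[1],d[0]])
def meas(n):
    c=cams.camera(n); P=cloud(c); im=c["pixels"]; hsv=cv2.cvtColor(im,cv2.COLOR_BGR2HSV)
    U=P[...,:2]@d-.5846; T=P[...,:2]@t
    m=(hsv[...,1]<70)&(hsv[...,2]>110)&(U>-.16)&(U<.12)&(T<-.05)&(T>-.22)&(P[...,2]<.13)&(P[...,2]>.002)
    if m.sum()<50: print(n,"few",m.sum()); return c
    p=np.c_[U[m],T[m],P[m][:,2]]
    for _ in range(3):
        A=np.c_[p[:,:2],np.ones(len(p))]; w=np.linalg.lstsq(A,p[:,2],rcond=None)[0]; r=abs(A@w-p[:,2]); p=p[r<max(.003,2*r.std())]
    print(n,len(p),"slope u,t",np.degrees(np.arctan(w[:2])).round(1),*[np.percentile(p[:,i],[1,50,99]).round(4) for i in range(3)])
    return c
E
python3 - <<'E'
from m import *
for n in("top","side"):
    c=meas(n); cv2.imwrite(f"pics/{n}3.png",c["pixels"])
print(monitor.get_obs()["position"],monitor.get_obs()["q"])
E
```

```text
top 1281 slope u,t [38.7 -0.1] [-0.0066  0.0478  0.0772] [-0.1747 -0.1108 -0.0798] [0.0105 0.0542 0.0783]
side 1129 slope u,t [38.8  0.3] [-0.0066  0.0348  0.0767] [-0.1888 -0.1328 -0.0795] [0.0082 0.0422 0.0765]
[ 0.47572645 -0.08405316  0.22493364] [-4.06937764e-01  3.50673350e-01  1.79987142e+00  4.24951368e-04
  9.80896335e-01  1.05111395e+00]
```

View pics/side3.png

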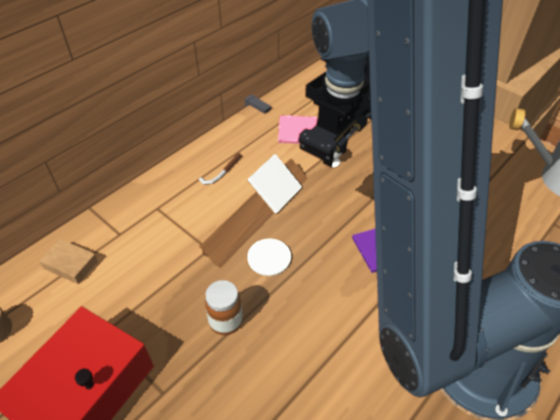

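Top and side agree that the coaster leans fully up: 39°, low edge at the foot line, T about -0.134. Next I go over it with the tool tilted back 30° and down behind the raised edge.

>>> send_rows(moves=[0.5, 2.48, 0.31, -0.2, -0.006, 0.052, 0, 0.5, 4.96, 0.62, -0.4, -0.012, 0.104, 0, 0.5, 7.44, 0.93, -0.6, -0.018, 0.156, 0, 0.5, 9.92, 1.24, -0.8, -0.024, 0.208, 0, 0.5, 12.4, 1.55, -1, -0.03, 0.26, 0])

```text
time: 4.88
position: [0.598, -0.0672, 0.2099]
tool_rot: [0.99, 0.056, -0.132, 0.008]
ft_force: [0.8, -0.2, -0.3]
grip_width: 0.0435
grip_force: 0.0
```

>>> send_rows(moves=[0.5, 2.48, 0.31, -0.2, -0.006, 0.052, 0, 0.5, 4.96, 0.62, -0.4, -0.012, 0.104, 0, 0.5, 7.44, 0.93, -0.6, -0.018, 0.156, 0, 0.5, 9.92, 1.24, -0.8, -0.024, 0.208, 0, 0.5, 12.4, 1.55, -1, -0.03, 0.26, 0])

```text
time: 5.3
position: [0.7219, -0.0517, 0.1991]
tool_rot: [0.964, 0.055, -0.26, 0.015]
ft_force: [0.6, -0.4, 0.5]
grip_width: 0.043
grip_force: 0.0
```

>>> send_rows(moves=[0.5, 0, 0, 0, 0, 0, 0, 0.5, 0, 0, 0, 0, 0, 0])

```text
time: 5.47
position: [0.7212, -0.0515, 0.1948]
tool_rot: [0.964, 0.055, -0.261, 0.014]
ft_force: [-1.1, 0.7, -0.8]
grip_width: 0.0437
grip_force: 0.0
```

```bash
cat >> m.py <<'E'
def st():
    from scipy.spatial.transform import Rotation as R
    x=monitor.get_obs(); p=x["position"]; M=R.from_quat(x["tool_rot"]).as_matrix()
    z=M[:,2]; y=M[:,1]
    print("t",round(x["time"],2),"u,T,z",(p[:2]@d-.5846).round(4),(p[:2]@t).round(4),p[2].round(4),"tilt",np.degrees(np.arctan2(-z[:2]@d,-z[2])).round(1),"side",np.degrees(np.arcsin(z[:2]@t)).round(1),"y.d",(y[:2]@d).round(3),"q",x["q"].round(2),"F",x["ft_force"].round(1))
E
python3 -c "
from m import *
st()"
```

```text
t 5.47 u,T,z 0.1261 -0.1328 0.1948 tilt 30.3 side 0.0 y.d 0.001 q [-0.17  0.97  0.72 -0.15  1.96  1.27] F [-1.1  0.7 -0.8]
```

>>> send_rows(moves=[0.5, 0, 0, -3.5, 0, 0, 0, 0.5, 0, 0, -7, 0, 0, 0, 0.5, 0, 0, -10.5, 0, 0, 0, 0.5, 0, 0, -12.9, 0, 0, 0, 0.5, -1.5, -0.17, -12.9, 0, 0, 0])

```text
time: 5.88
position: [0.7023, -0.053, 0.0648]
tool_rot: [0.963, 0.055, -0.263, 0.014]
ft_force: [-0.9, 0.1, -0.9]
grip_width: 0.0433
grip_force: 0.0
```

>>> send_rows(moves=[0.5, -0.8, -0.09, 0, 0, 0, 0, 0.5, -1.4, -0.16, 0, 0, 0, 0, 0.5, -1.4, -0.16, 0, 0, 0, 0])

```text
time: 6.13
position: [0.6908, -0.0557, 0.0739]
tool_rot: [0.964, 0.054, -0.258, 0.015]
ft_force: [1.3, -0.3, -0.1]
grip_width: 0.0434
grip_force: 0.4
```

```bash
python3 -c "
from m import *
st()
c=meas('side'); cv2.imwrite('pics/s4.png',cv2.resize(c['pixels'][100:310,150:430],(800,600)))"
```

```text
t 6.13 u,T,z 0.0955 -0.1335 0.0739 tilt 30.0 side -0.0 y.d -0.001 q [-0.18  1.03  0.91 -0.15  1.7   1.3 ] F [ 1.3 -0.3 -0.1]
side 684 slope u,t [41.4  0.4] [-0.0073  0.0346  0.0732] [-0.1506 -0.1111 -0.0795] [0.0091 0.0455 0.0799]
```

View pics/s4.png

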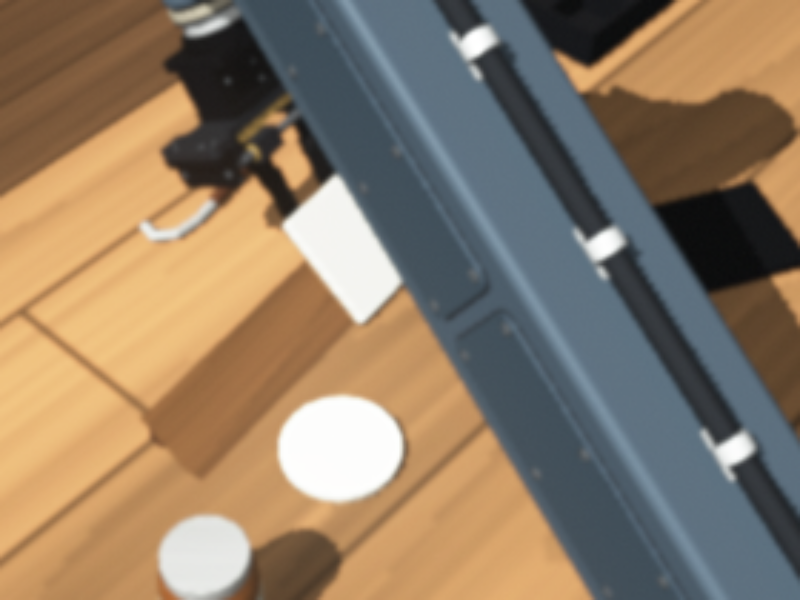

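The fingers are behind and under the raised edge at (290,215). I let it settle.

>>> send_rows(moves=[0.5, 0, 0, 0, 0, 0, 0, 0.5, 0, 0, 0, 0, 0, 0])

```text
time: 6.35
position: [0.6928, -0.0555, 0.0734]
tool_rot: [0.965, 0.054, -0.257, 0.015]
ft_force: [-0.8, 0.6, 0.6]
grip_width: 0.0433
grip_force: 0.4
```

```bash
python3 -c "
from m import *
st(); meas('side')"
```

```text
t 6.35 u,T,z 0.0975 -0.1335 0.0734 tilt 29.9 side -0.1 y.d -0.0 q [-0.18  1.04  0.9  -0.15  1.7   1.3 ] F [-0.8  0.6  0.6]
side 713 slope u,t [40.1 -0.3] [-0.0069  0.0352  0.0747] [-0.1502 -0.1115 -0.0794] [0.0087 0.0449 0.0778]
```

>>> send_rows(moves=[0.5, -0.2, -0.02, -0.4, 0, 0, 0, 0.5, -0.4, -0.05, -0.85, 0, 0, 0, 0.5, -0.4, -0.05, -0.85, 0, 0, 0])

```text
time: 6.65
position: [0.6875, -0.0558, 0.0629]
tool_rot: [0.964, 0.055, -0.259, 0.015]
ft_force: [2.3, -1.0, -0.5]
grip_width: 0.0433
grip_force: 0.6
```

```bash
python3 -c "
from m import *
st(); meas('side')"
```

```text
t 6.65 u,T,z 0.0922 -0.1332 0.0629 tilt 30.1 side -0.0 y.d -0.0 q [-0.18  1.04  0.92 -0.15  1.68  1.3 ] F [ 2.3 -1.  -0.5]
side 710 slope u,t [39.8 -1. ] [-0.0069  0.0373  0.0756] [-0.15   -0.1108 -0.0794] [0.0077 0.0456 0.0778]
```

>>> send_rows(moves=[0.5, -0.47, -0.05, 0.6, 0.005, -0.042, 0, 0.5, -0.99, -0.11, 1.2, 0.009, -0.083, 0, 0.5, -1.56, -0.18, 1.7, 0.014, -0.125, 0, 0.5, -2.17, -0.25, 2.2, 0.019, -0.167, 0, 0.5, -2.8, -0.32, 2.65, 0.024, -0.208, 0])

```text
time: 7.12
position: [0.6595, -0.059, 0.0906]
tool_rot: [0.986, 0.056, -0.156, 0.009]
ft_force: [0.6, 0.0, -0.2]
grip_width: 0.0437
grip_force: 0.2
```

```bash
python3 -c "
from m import *
st(); meas('side')"
```

```text
t 7.12 u,T,z 0.064 -0.1332 0.0906 tilt 17.9 side -0.0 y.d -0.0 q [-0.21  0.87  1.19 -0.1   1.38  1.28] F [ 0.6  0.  -0.2]
side 794 slope u,t [59.9 -0.2] [-0.0105  0.017   0.0436] [-0.1889 -0.1343 -0.0799] [0.0058 0.0534 0.1   ]
```

>>> send_rows(moves=[0.5, -0.66, -0.07, 0.3, 0.005, -0.042, 0, 0.5, -1.35, -0.15, 0.6, 0.009, -0.083, 0, 0.5, -2.06, -0.23, 0.9, 0.014, -0.125, 0, 0.5, -2.78, -0.32, 1.1, 0.019, -0.167, 0, 0.5, -3.5, -0.4, 1.2, 0.024, -0.208, 0])

```text
time: 7.58
position: [0.625, -0.0631, 0.1028]
tool_rot: [0.997, 0.056, -0.052, 0.003]
ft_force: [0.3, -0.1, 0.0]
grip_width: 0.0434
grip_force: 0.0
```

```bash
python3 -c "
from m import *
st(); meas('side')"
```

```text
t 7.58 u,T,z 0.0292 -0.1334 0.1028 tilt 5.9 side -0.0 y.d -0.0 q [-0.26  0.73  1.45 -0.04  1.06  1.22] F [ 0.3 -0.1  0. ]
side 497 slope u,t [78.9 -0.6] [-0.0128 -0.0026  0.008 ] [-0.1877 -0.1322 -0.08  ] [0.005  0.0568 0.1096]
```

>>> send_rows(moves=[0.5, -0.5, -0.06, 0.1, 0.005, -0.04, 0, 0.5, -1.0, -0.11, 0.2, 0.01, -0.08, 0, 0.5, -1.5, -0.17, 0.2, 0.012, -0.1, 0, 0.5, -2.0, -0.23, 0.2, 0.012, -0.1, 0, 0.5, -2.4, -0.27, 0.2, 0.012, -0.1, 0])

```text
time: 8.05
position: [0.6009, -0.0658, 0.1043]
tool_rot: [0.998, 0.056, -0.003, -0.0]
ft_force: [0.4, -0.9, 0.3]
grip_width: 0.0435
grip_force: 0.0
```

>>> send_rows(moves=[0.5, 0, 0, 1, 0, 0, 0, 0.5, 0, 0, 2, 0, 0, 0, 0.5, 0, 0, 4, 0, 0, 0, 0.5, 0, 0, 7, 0, 0, 0, 0.5, 0, 0, 10, 0, 0, 0])

```text
time: 8.47
position: [0.6016, -0.0657, 0.2061]
tool_rot: [0.998, 0.057, -0.002, -0.0]
ft_force: [-0.1, -0.7, 1.4]
grip_width: 0.0437
grip_force: 0.0
```

>>> send_rows(moves=[0.5, 0, -3.5, 0, 0, 0, 0, 0.5, 0, -7, 0, 0, 0, 0, 0.5, 0, -10.5, 0, 0, 0, 0, 0.5, 0, -14, 0, 0, 0, 0, 0.5, 0, -17, 0, 0, 0, 0])

```text
time: 8.88
position: [0.6022, -0.2384, 0.2064]
tool_rot: [0.998, 0.056, -0.001, 0.001]
ft_force: [0.1, 0.1, -0.2]
grip_width: 0.0434
grip_force: 0.0
```

```bash
python3 -c "
from m import *
st()
c=cams.camera('top'); cv2.imwrite('pics/t5.png',c['pixels'])"
```

```text
t 8.88 u,T,z -0.0133 -0.305 0.2064 tilt 0.1 side -0.1 y.d -0.001 q [-0.55  0.59  1.4  -0.    1.15  0.91] F [ 0.1  0.1 -0.2]
```

View pics/t5.png

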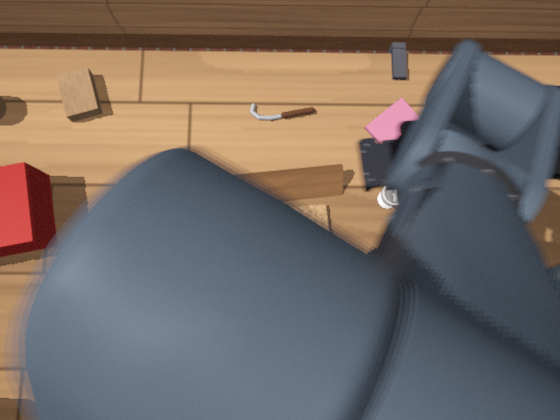

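The cork side shows at (320,215), but the arm hides the rest. I swing it clear and check.

>>> send_rows(moves=[0.5, -2, -3, 0.5, 0, 0, 0, 0.5, -4, -6, 1, 0, 0, 0, 0.5, -6, -9, 1.5, 0, 0, 0, 0.5, -8, -12, 2, 0, 0, 0, 0.5, -10, -15, 2, 0, 0, 0])

```text
time: 9.35
position: [0.5015, -0.3878, 0.2271]
tool_rot: [0.998, 0.057, -0.001, 0.001]
ft_force: [0.2, -0.4, -0.3]
grip_width: 0.0435
grip_force: 0.0
```

>>> send_rows(moves=[0.5, -2.5, -3, 0, 0, 0, 0, 0.5, -5, -6, 0, 0, 0, 0, 0.5, -7.5, -9, 0, 0, 0, 0, 0.5, -10, -12, 0, 0, 0, 0, 0.5, -12, -14, 0, 0, 0, 0])

```text
time: 9.77
position: [0.3797, -0.5293, 0.2261]
tool_rot: [0.998, 0.056, -0.002, 0.002]
ft_force: [0.0, 0.1, 0.6]
grip_width: 0.0434
grip_force: 0.0
```

>>> send_rows(moves=[0.5, 0, 0, 0, 0, 0, 0, 0.5, 0, 0, 0, 0, 0, 0, 0.5, 0, 0, 0, 0, 0, 0])

```text
time: 10.02
position: [0.3818, -0.5255, 0.2252]
tool_rot: [0.998, 0.056, -0.002, -0.0]
ft_force: [-1.0, 0.1, -1.2]
grip_width: 0.0435
grip_force: 0.0
```

Run:
```python
from m import *
st()
a=cams.camera('top');b=cams.camera('side')
P=cloud(b);U=P[...,:2]@d-.5846;T=P[...,:2]@t
m=(P[...,2]>.006)&(P[...,2]<.03)&(U<-.001)&(U>-.15)&(T<-.06)&(T>-.22)
print(m.sum(),[np.percentile(x[m],[1,50,99]).round(4) for x in(U,T,P[...,2])])
cv2.imwrite('pics/f6.png',cv2.resize(np.hstack([a['pixels'][130:310,80:440],b['pixels'][130:310,150:430]]),(800,225)))
```

```text
t 10.02 u,T,z -0.2647 -0.5653 0.2252 tilt 0.2 side 0.0 y.d -0.001 q [-1.11  0.57  1.38 -0.    1.19  0.35] F [-1.   0.1 -1.2]
1494 [array([-0.1262, -0.0734, -0.0172]), array([-0.1895, -0.1315, -0.0795]), array([0.0062, 0.0104, 0.0149])]
```

View pics/f6.png

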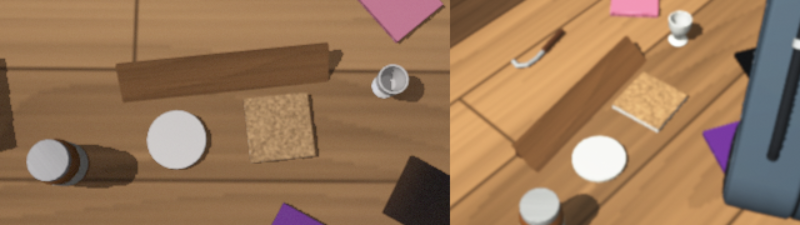

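The coaster lies flat with its cork side up at (280,127), in front of the fence. Its top is at z of about 0.011, and the round coaster and egg cup haven't moved.

```bash
python3 -c "
from h import *
print(workorder.hand_in())"
```

```text
the job is handed in; nothing more can be done
None
```

The square coaster was pushed up the fence, flipped back over and now lies flat on the bench in front of it, cork side up; the round coaster and egg cup stayed where they were, and I handed the job in at about 10 s.

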